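# Make up two bush-fitting kits from the bench stock

## Task

Make up the two fitting kits from the stock on the bench: the brass bush and the ground steel V-block go in the blue tray, the steel bush and the black sanding block go in the yellow tray. In each tray stand the bush on end on the floor of the short pocket at the tab end and set the block flat on the floor of the long pocket, everything the same way up as it was. Leave the green brush and the black cap where they lie.

Things in the scene. Friction and masses are not known exactly. Their poses are not given: they have to be found in the camera images.
- blue_tray: blue plastic kit tray, fixed on the bench, 154 x 74 mm, all rims 9 mm high and 4 mm thick, floor at 3 mm. Origin: centre of underside; +x runs along it to the end with a small tab (sticks out 13 mm). Short bush pocket, 54 (x) x 66 mm inside: centre at x = +46 mm, y = 0; long block pocket, 88 (x) x 66 mm inside: centre at x = -29 mm, y = 0.
- yellow_tray: yellow plastic kit tray like the blue one, fixed on the bench, 154 x 74 mm, all rims 9 mm high and 4 mm thick, floor at 3 mm. Origin: centre of underside; +x runs along it to the end with a small tab (sticks out 13 mm). Short bush pocket, 54 (x) x 66 mm inside: centre at x = +46 mm, y = 0; long block pocket, 88 (x) x 66 mm inside: centre at x = -29 mm, y = 0.
- brass_bush: brass-coloured (tan) turned bush, a short cylinder 30 mm in diameter and 22 mm high with a hole from top to bottom, standing on end, loose. Origin: centre of its underside, z up.
- steel_bush: steel-grey turned bush, 24 mm in diameter and 30 mm high with a hole from top to bottom, standing on end, loose. Origin: centre of its underside, z up.
- v_block: ground V-block of bright steel, 40 (x) x 48 (y) x 36 mm high, 0.42 kg, loose, groove up: a wide V groove runs along x through its top; grip it across its 48 mm (the plain flat flanks at +y and -y). Origin: centre of its underside, z up.
- sanding_block: black rubber sanding block, 42 (x) x 70 (y, its length) x 30 mm high, loose. Origin: centre of its underside, z up.
- green_brush: small brush with a green back, 30 (x) x 85 (y) x 22 mm high, loose; belongs to neither kit. Origin: centre of its underside, z up.
- black_cap: round black ribbed cap, 42 mm in diameter, 16 mm high, loose; belongs to neither kit. Origin: centre of its underside, z up.
- desk_lamp: desk lamp, fixed, beside the trays: reach round it. Its black pole (14 mm thick, 0.79 m tall) stands 80 mm from this origin along the body's +x, centred on a round black foot (150 mm across, 19 mm high at its rim, 30 mm at the pole); the white shade, 125 mm across, hangs 90 mm along -x, its lower edge 0.49 m above the bench. Origin: on the bench, z up.
There are look-alikes about, which are no part of the job. What is shaped like the v_block but brown or pink is not meant. Leave any red look-alike of the sanding_block alone.

How it is judged:
At the end, for the whole second after the job is handed in: Each bush upright in its tray's short pocket (centre within 19 mm of the pocket's along, 24 mm across), each block flat in the long one (28 mm along, 24 mm across), undersides under 7 mm above the bench, tilt under 0.12 rad, at rest, released; brush and cap within 25 mm of their start (x of brass_bush in the frame of blue_tray between 0.027 and 0.065 m and y of brass_bush in the frame of blue_tray between -0.024 and 0.024 m and z of brass_bush in the frame of blue_tray between -0.002 and 0.007 m and angle between each of brass_bush, v_block, steel_bush, sanding_block's own z axis and vertical below 0.12 rad and linear speed of each of brass_bush, v_block, steel_bush, sanding_block below 0.02 m/s and angular speed of each of brass_bush, v_block, steel_bush, sanding_block below 0.2 rad/s and x of v_block in the frame of blue_tray between -0.057 and -0.001 m and y of v_block in the frame of blue_tray between -0.024 and 0.024 m and z of v_block in the frame of blue_tray between -0.002 and 0.007 m and x of steel_bush in the frame of yellow_tray between 0.027 and 0.065 m and y of steel_bush in the frame of yellow_tray between -0.024 and 0.024 m and z of steel_bush in the frame of yellow_tray between -0.002 and 0.007 m and x of sanding_block in the frame of yellow_tray between -0.057 and -0.001 m and y of sanding_block in the frame of yellow_tray between -0.024 and 0.024 m and z of sanding_block in the frame of yellow_tray between -0.002 and 0.007 m and distance of each of green_brush, black_cap from where it was at the start of the episode below 0.025 m); the robot touches nothing.
It fails at once if the green brush or the black cap is moved more than 25 mm (distance of any of green_brush, black_cap from where it was at the start of the episode above 0.025 m).
It also fails if it takes over 96 s, if anything falls off the work surface, if the arm or the gripper's body presses on something with over 40 N, if the wrist force passes 120 N, or if a joint passes its speed limit or range.

## Robot

A 7-joint arm with a two-finger parallel gripper is mounted at the origin on a cart in front of the work surface, level with it; the furniture and walls round the work are solid. World frame = base frame: x ahead of the robot, y to its left, z up, the work surface at z = 0. Lengths are in m, angles in rad, forces in N, time in s.
With the tool pointing down it reaches from about 0.35 to 0.9 m from the base axis. Payload 19.9 kg.
Tool frame: the origin (TCP) lies midway between the tips of the shut fingers; the grasp point (between the pads) lies 19 mm behind it; z points along the fingers, y is the direction in which the jaws open and shut (so a half turn about z gives the same grasp; the last joint's range is limited). The gripper opens to 94 mm and grips with 3 to 60 N. Pads are 16 mm wide; open, the fingers measure 119 mm over their backs; the gripper's body (75 mm by 177 mm) begins 78 mm behind the grasp point.
Start: joints at [1.276, 0.417, -0.01, 1.614, 0.005, 1.111, -0.053], TCP at [0.157, -0.605, 0.205] pointing down, gripper open.
Joint ranges: [-2.81, 2.81], [-0.39, 2.02], [-1.27, 1.25], [0.06, 2.57], [-1.19, 4.33], [0.19, 2], [-2.82, 2.82]. Speed limits (rad/s): [1.89, 1.89, 2.39, 2.39, 3.01, 3.01, 3.01].

## Interface

Orientations are given as a unit quaternion [w, x, y, z].
In Python, from workcell import ctrl gives the robot as it stands. The module is installed in compiled form; this text tells all that it offers.
- The arm moves only by the tool servo_tool, never from a script. Its argument "commands" is one flat list of numbers, 5 for each row, row after row: the shift along the tool's x, y, z each as a share of 0.8 m, from -1 to 1, then the turn about the tool's z as a share of 90 degrees, from -1 to 1, then the opening, from 0 (shut) to 1 (fully open). In form: [x, y, z, roll, fingers, x, y, z, roll, fingers, ...]. A call has 1 to 5 rows; each row shifts and turns the commanded pose from where the row before left it, along the tool's axes as they then stand; what a row does not reach is not made up. A row lasts 1/12 s, in which the tool goes at most 41.7 mm and 7.16 degrees, less where a joint would pass 70% of its speed; a pose out of reach is approached as far as the arm can. A call with a number of a shift or a turn outside -1 to 1 is refused whole. A call with a gripper value outside its range is refused whole. The fingers move at their own pace and stop on an object; "grip_force" is the grip in N (left out, the last holds). Time passes only in rows, so rows that do not move let the fingers close. It gives the time, the measured TCP pose, the force and the opening at its end, in the units of the state.
- ctrl.read_state(): the state, without advancing time (a new reading comes with each control period).
- ctrl.read_camera(name): name is "side" or "top"; returns a dict with "pixels" (420x560x3 uint8, red, green, blue), "fov_y" (degrees; the focal length in pixels is half the picture's height over the tangent of half this angle, whatever the lens; pixels are square), "cx", "cy" (the principal point, pixels), "origin" and "attitude" of the camera in the world. Camera axes: x right, y up, looking along -z (the intrinsics and any distortion apply to the point x, -y, -z); pixel columns grow to the right and rows downward; lengths in m; the calibration is good to about 2 mm. A picture is of the moment at which its call begins. There is no depth.
- ctrl.close_job(): hands the job in, once; it reports no verdict.
The state is a dict: "t": time; "qpos": joint angles; "joint_vel": joint speeds; "joint_efforts": joint torques, N m; "eef_pos": TCP position; "tcp_rot": TCP orientation; "contact_force": force on the tool from outside, world axes, zero at the start; "torque": the same for the moment, N m; "grip_width": opening from 0.0 (shut) to 1.0 (fully open).
Only numpy, scipy, OpenCV 4.12 (cv2) and the standard library are available. Lean on these libraries where they do the work, as an engineer would, in place of code of your own. Each camera call takes 0.05 s, during which the arm holds its last target.

## Working session

There is one attempt and no reset: what is moved stays moved. The work goes in short steps, Python scripts to look and compute and a tool call to move; the robot and the scene stay as the last step left them, time stands still between calls to the robot, and variables do not carry over. Pictures are saved under pics/ and viewed, and the job is handed in when it is done.

Besides the shell and the picture viewer there is one more tool, called after "Emit:" as name(argument=value, ...), one argument or row to a line, values as JSON. servo_tool: Moves the arm, as the interface text tells. Shift numbers are shares of 0.8 m and turn numbers shares of 90 degrees, none past 1 either way. Its arguments: {"type":"object","properties":{"commands":{"type":"array"},"grip_force":{"type":"number"}},"required":["commands"]}

```bash
mkdir -p pics; ls
python3 - <<'E'
from workcell import ctrl
import cv2
print(ctrl.read_state())
for n in("top","side"):
    d=ctrl.read_camera(n); p=d.pop("pixels"); print(n,d)
    cv2.imwrite(f"pics/{n}0.png",p[:,:,::-1])
E
```

```text
pics
{'t': 0.0, 'qpos': array([ 1.27550228,  0.41797487, -0.01029057,  1.61417388,  0.00468667,
        1.11073163, -0.05300583]), 'joint_vel': array([ 1.28363973e-03,  1.13444541e-03,  7.30199027e-04,  6.78341391e-04,
       -2.93213706e-05, -4.48898219e-04, -9.84466976e-04]), 'joint_efforts': array([ 2.86717868e-04, -8.51268411e+01,  6.38696663e-01, -4.25981605e+01,
       -4.88513557e-02,  1.87630247e-02,  7.51938637e-05]), 'eef_pos': array([ 0.1568091 , -0.60460517,  0.20482493]), 'tcp_rot': array([-6.19905213e-04,  9.91960115e-01,  1.26549321e-01, -1.22772826e-04]), 'contact_force': array([ 0.89009368, -0.21628327,  0.25886336]), 'torque': array([-0.00734841,  0.00455128,  0.00109494]), 'grip_width': 1.0012482831875202}
top {'fov_y': 51.2682852506447, 'cx': 278.5639480433435, 'cy': 204.14359428499534, 'origin': array([ 0.54208334, -0.23186293,  0.94669272]), 'attitude': array([-0.69778726, -0.01145091,  0.01586189,  0.71603786])}
side {'fov_y': 53.2871329867925, 'cx': 274.05939823059305, 'cy': 214.73520069287173, 'origin': array([ 0.49198338, -0.83786855,  0.58716803]), 'attitude': array([ 0.90854755,  0.4148624 , -0.02964728, -0.03938999])}
```

View pics/top0.png

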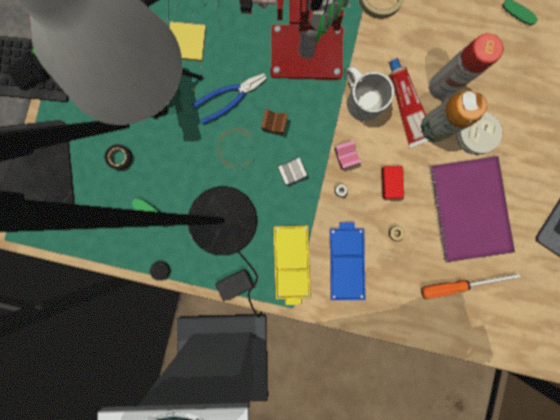

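View pics/side0.png

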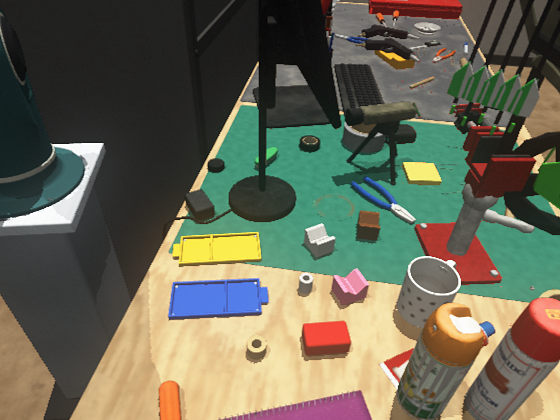

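```bash
cat > h.py <<'E'
import numpy as np, cv2
from scipy.spatial.transform import Rotation as R
from workcell import ctrl
def cam(n):
    d=ctrl.read_camera(n); q=d["attitude"]; d["R"]=R.from_quat([q[1],q[2],q[3],q[0]]).as_matrix()
    d["f"]=210/np.tan(np.radians(d["fov_y"]/2)); d["bgr"]=d["pixels"][:,:,::-1].copy(); return d
def cast(d,px,z):
    px=np.atleast_2d(px).astype(float)
    r=np.c_[(px[:,0]-d["cx"])/d["f"],-(px[:,1]-d["cy"])/d["f"],-np.ones(len(px))]@d["R"].T
    o=d["origin"]; return o+r*((z-o[2])/r[:,2])[:,None]
def proj(d,P):
    c=(np.atleast_2d(P)-d["origin"])@d["R"]; return np.c_[d["cx"]-d["f"]*c[:,0]/c[:,2],d["cy"]+d["f"]*c[:,1]/c[:,2]]
E
python3 - <<'E'
from h import *
t=cam("top");s=cam("side")
def crop(d,x,y,w,h,k):
    return cv2.resize(d["bgr"][y:y+h,x:x+w],None,fx=k,fy=k,interpolation=cv2.INTER_CUBIC)
cv2.imwrite("pics/c1.png",crop(t,210,150,200,160,4)[:600])
cv2.imwrite("pics/c2.png",crop(s,160,130,240,180,3))
for n,px,z in [("brush",(145,207),.02),("cap",(160,270),.016),("sand",(235,285),.03),("v",(292,171),.03),("steel",(341,190),.03),("brass",(397,233),.022),("blue",(347,263),.009),("yel",(293,262),.009),("foot",(223,220),.019),("red",(393,182),.03)]:
    P=cast(t,px,z)[0]; print(n,P.round(3),proj(s,P).round(0))
E
```

```text
brush [0.579 0.044 0.02 ] [[270. 154.]]
cap [0.445 0.016 0.016] [[216. 164.]]
sand [ 0.411 -0.143  0.03 ] [[199. 201.]]
v [ 0.646 -0.268  0.03 ] [[319. 237.]]
steel [ 0.604 -0.37   0.03 ] [[305. 279.]]
brass [ 0.51  -0.487  0.022] [[256. 345.]]
blue [ 0.449 -0.381  0.009] [[216. 297.]]
yel [ 0.454 -0.266  0.009] [[219. 249.]]
foot [ 0.547 -0.12   0.019] [[262. 196.]]
red [ 0.618 -0.48   0.03 ] [[325. 333.]]
```

View pics/c1.png

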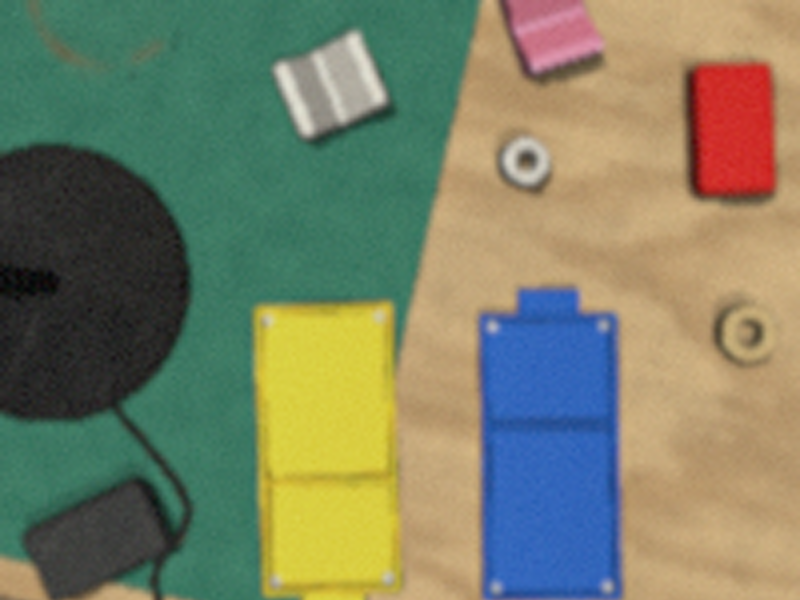

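View pics/c2.png

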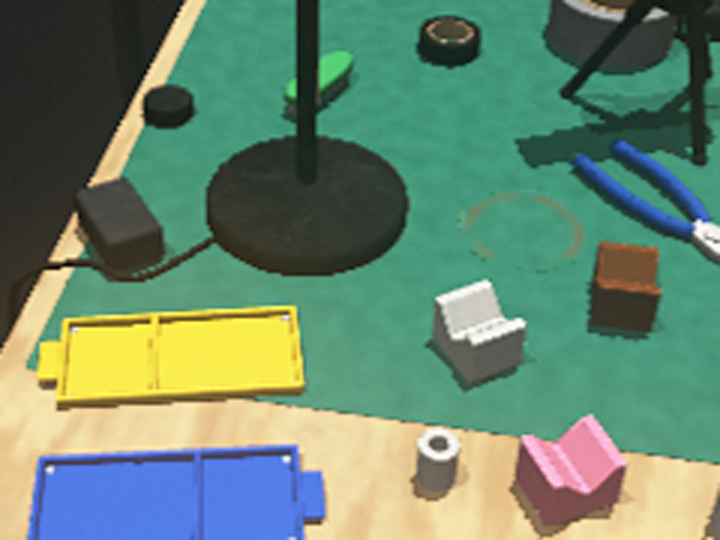

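The top view shows these candidates, by pixel:
- **V-block:** grey/white (292,171), brown (273,121), pink (347,154). I choose the grey/white one.
- **Sanding block:** black box (235,285), red (393,182). I choose the black one.
- **Bushes:** steel grey (341,190) and tan (397,233). The black ring at (118,157) and the ring at (380,5) are neither.
- **Trays:** the yellow tab points towards the robot and the blue tab points away.

Next I'll measure them.

```bash
cat > meas.py <<'E'
from h import *
t=cam("top");s=cam("side")
def blob(d,mask,x,y,w,h):
    m=np.zeros(mask.shape,np.uint8); m[y:y+h,x:x+w]=mask[y:y+h,x:x+w].astype(np.uint8)*255
    cs,_=cv2.findContours(m,cv2.RETR_EXTERNAL,cv2.CHAIN_APPROX_NONE); return max(cs,key=cv2.contourArea)
def rect(P):
    (c,wh,a)=cv2.minAreaRect((P[:,:2]*1000).astype(np.float32)); b=cv2.boxPoints((c,wh,a)); return np.array(c)/1000,wh,b
def hsv(d): return cv2.cvtColor(d["bgr"],cv2.COLOR_BGR2HSV).astype(int)
ht,hs=hsv(t),hsv(s)
def show(n,d,c,z):
    P=cast(d,c[:,0,:],z); ce,wh,b=rect(P); e=b[1]-b[0];e2=b[2]-b[1]
    L=e if np.hypot(*e)>np.hypot(*e2) else e2
    print(n,ce.round(4),np.round(wh,1),"long yaw",np.degrees(np.arctan2(L[1],L[0])).round(1))
for nm,d,h,bx in (("top",t,ht,dict(b=(320,200,60,110),y=(260,215,60,100),s=(205,262,55,45),v=(270,150,45,45),st=(325,175,35,30),br=(380,215,35,35),cap=(140,255,40,30))),("side",s,hs,dict(b=(160,275,100,50),y=(175,228,90,40)))):
    H,S,V=h[...,0],h[...,1],h[...,2]
    M=dict(b=(H>100)&(H<130)&(S>120),y=(H>20)&(H<35)&(S>150)&(V>120),s=(V<75)&(S<110),v=(S<60)&(V>90),st=(S<50)&(V>110),br=(S>0),cap=(V<60)&(S<120))
    for k in bx:
        if k=="br":continue
        c=blob(d,M[k],*bx[k])
        z=dict(b=.009,y=.009,s=.03,v=.036,st=.03,cap=.016)[k]
        show(nm+" "+k,d,c,z)
E
python3 meas.py
python3 - <<'E'
from h import *
t=cam("top");s=cam("side")
def crop(d,x,y,w,h,k):
    return cv2.resize(d["bgr"][y:y+h,x:x+w],None,fx=k,fy=k,interpolation=cv2.INTER_CUBIC)
a=[crop(t,215,265,40,40,7),crop(t,270,150,40,40,7)]
b=[crop(t,322,170,40,40,7),crop(t,377,213,40,40,7)]
cv2.imwrite("pics/d1.png",np.vstack([np.hstack(a),np.hstack(b)]))
a=[crop(s,180,180,40,40,7),crop(s,300,220,40,40,7)]
b=[crop(s,286,262,40,40,7),crop(s,237,327,40,40,7)]
cv2.imwrite("pics/d2.png",np.vstack([np.hstack(a),np.hstack(b)]))
E
```

```text
top b [ 0.4532 -0.3821] [ 70.4 161.8] long yaw -1.8
top y [ 0.4482 -0.2625] [165.5  73. ] long yaw 0.2
top s [ 0.4085 -0.1532] [68.2 87.2] long yaw -58.3
top v [ 0.646  -0.2682] [45.2 52.3] long yaw -67.7
top st [ 0.6038 -0.3699] [23.7 23.9] long yaw -46.6
top cap [0.4463 0.0159] [38.  35.8] long yaw 89.1
side b [ 0.4472 -0.3796] [ 73.1 152. ] long yaw -1.1
side y [ 0.4501 -0.2609] [163.2  76.2] long yaw 0.3
```

View pics/d1.png

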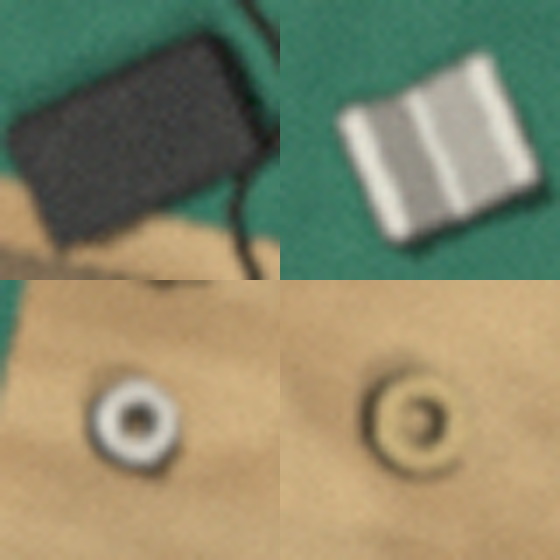

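View pics/d2.png

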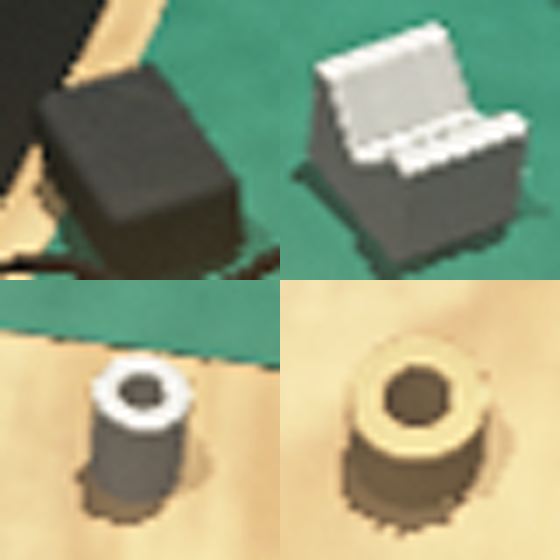

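Run:
```python
from h import *
t=cam("top");s=cam("side")
def P(d,l,x,y,z,ox=0,oy=0):
    a=np.array(l,float)-[ox,oy]; return cast(d,a/7-0.43+[x,y],z)
def yaw(a): return np.degrees(np.arctan2(a[1],a[0])).round(1)
for n,p in (("sand top",P(t,[(8,128),(200,35),(245,150),(62,245)],215,265,.03)),("sand side",P(s,[(42,108),(150,68),(237,187),(120,222)],180,180,.03)),
 ("V top",P(t,[(340,112),(485,52),(540,180),(400,243)],270,150,.036,280,0))):
    print(n,p.mean(0).round(4)); 
    for i in range(4):
        e=p[(i+1)%4]-p[i]; print("  ",(np.hypot(*e[:2])*1000).round(1),yaw(e))
print("steel",P(t,[(134,421)],322,170,.03,0,280),P(s,[(142,395)],286,262,.03,0,280))
print("brass",P(t,[(421,422)],377,213,.022,280,280),P(s,[(421,396)],237,327,.022,280,280))
# tray screw heads / corners in side, blue & yellow
h=6
a=[cv2.resize(s["bgr"][275:325,160:275],None,fx=h,fy=h,interpolation=cv2.INTER_CUBIC),cv2.resize(s["bgr"][224:274,160:275],None,fx=h,fy=h,interpolation=cv2.INTER_CUBIC)]
cv2.imwrite("pics/e1.png",np.vstack(a)[:600])
a=[cv2.resize(t["bgr"][215:312,260:380],None,fx=h,fy=h,interpolation=cv2.INTER_CUBIC)]
cv2.imwrite("pics/e2.png",np.vstack(a)[:600])
```

```text
sand top [ 0.4127 -0.1389  0.03  ]
   63.2 -65.7
   36.6 -159.9
   61.0 115.8
   38.1 23.7
sand side [ 0.4126 -0.1398  0.03  ]
   36.7 29.2
   66.0 -65.3
   36.4 -158.0
   61.4 114.9
V top [ 0.6467 -0.2692  0.036 ]
   46.9 -68.9
   41.7 -158.4
   45.9 112.8
   43.1 23.0
steel [[ 0.60440617 -0.36934028  0.03      ]] [[ 0.60465958 -0.368739    0.03      ]]
brass [[ 0.51065049 -0.48602838  0.022     ]] [[ 0.51167593 -0.4840202   0.022     ]]
```

View pics/e1.png

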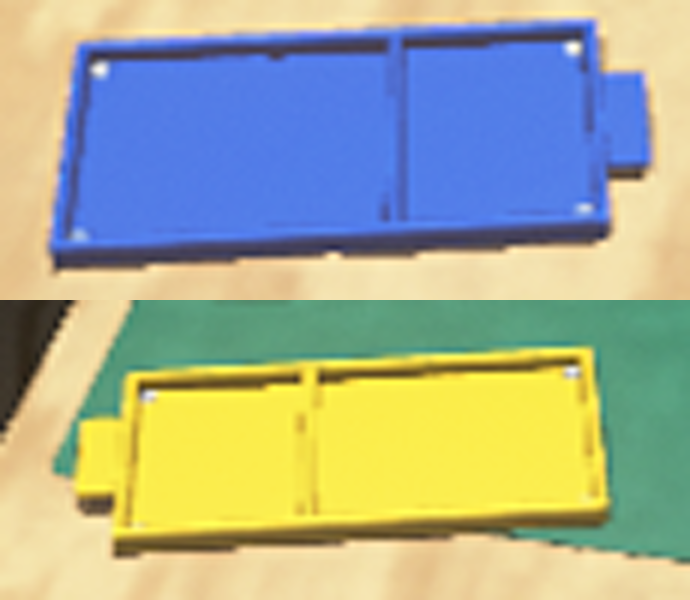

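View pics/e2.png

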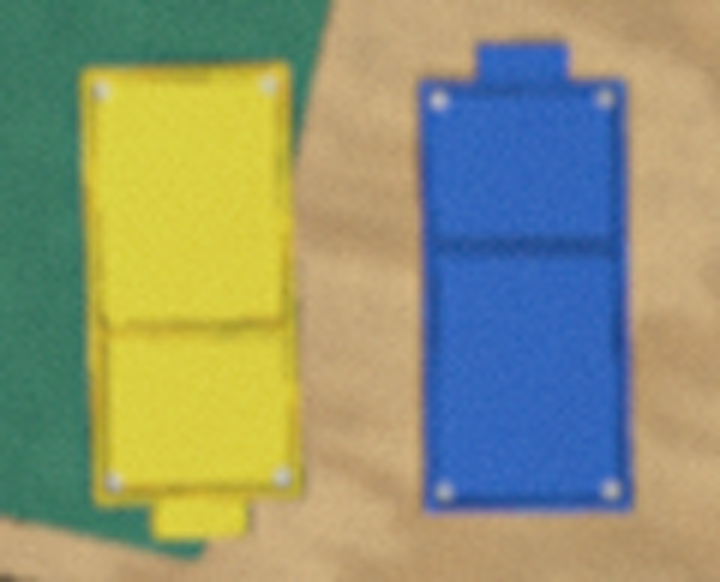

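Run:
```python
from h import *
t=cam("top");s=cam("side")
def go(n,d,l,ox,oy,dy=0):
    a=(np.array(l,float)-[0,dy])/6-0.42+[ox,oy]; p=cast(d,a,.009); 
    e=[p[(i+1)%4]-p[i] for i in range(4)]
    print(n,p.mean(0).round(4),[(round(float(np.hypot(*v[:2])*1000),1),round(float(np.degrees(np.arctan2(v[1],v[0]))),1)) for v in e])
go("Yt",t,[(82,68),(290,63),(302,492),(95,500)],260,215)
go("Bt",t,[(418,80),(627,78),(632,508),(425,508)],260,215)
go("Bs",s,[(78,43),(596,22),(607,220),(52,242)],160,275)
go("Ys",s,[(127,372),(590,350),(607,510),(115,530)],160,224,300)
st=ctrl.read_state(); print(st["t"])
for p,z in (((115,50),.55),): print(cast(t,p,z))
```

```text
Yt [ 0.4556 -0.2629  0.009 ] [(74.2, -90.1), (152.0, 180.0), (73.5, 90.7), (153.0, 0.3)]
Bt [ 0.4479 -0.3813  0.009 ] [(74.7, -90.9), (152.4, 178.7), (73.5, 88.5), (151.6, -0.8)]
Bs [ 0.4475 -0.3786  0.009 ] [(152.9, -1.5), (71.6, -91.5), (152.1, 178.1), (70.5, 89.1)]
Ys [ 0.4548 -0.2596  0.009 ] [(153.2, -0.3), (73.5, -89.7), (152.3, 178.8), (70.9, 91.1)]
0.6
[[ 0.70275405 -0.08815262  0.55      ]]
```

```bash
cat > go.py <<'E'
import sys
from h import *
# usage: go.py x y z yaw  -> remaining shift in tool shares, roll share
st=ctrl.read_state(); q=st["tcp_rot"]; M=R.from_quat([q[1],q[2],q[3],q[0]]).as_matrix()
yaw=np.degrees(np.arctan2(M[1,0],M[0,0]))
print("t",round(st["t"],2),"tcp",st["eef_pos"].round(4),"yaw",yaw.round(2),"tilt",np.degrees(np.arccos(-M[2,2])).round(2),"F",st["contact_force"].round(1),"w",round(st["grip_width"]*94,1),"q",st["qpos"].round(2))
a=list(map(float,sys.argv[1:]))
if a:
    d=np.array(a[:3])-st["eef_pos"]; print("shift now-axes",(M.T@d/.8).round(4))
    if len(a)>3:
        r=-(a[3]-yaw); r=(r+90)%180-90; ya=np.radians(yaw-r); c,s=np.cos(ya),np.sin(ya)
        N=np.array([[c,s,0],[s,-c,0],[0,0,-1]]); print("roll",(r/90).round(4),"shift end-axes",(N.T@d/.8).round(4))
E
python3 go.py 0.511 -0.485 0.12 0
```

```text
t 0.6 tcp [ 0.1569 -0.6049  0.2054] yaw 14.54 tilt 0.01 F [-0.4  0.2 -0.1] w 93.9 q [ 1.28  0.42 -0.01  1.61  0.    1.11 -0.05]
shift now-axes [ 0.4661 -0.034   0.1067]
roll 0.1616 shift end-axes [ 0.4426 -0.1499  0.1067]
```

Emit:
servo_tool(
  commands=[0.02, 0, 0, 0.078, 0.6, 0.04, -0.015, 0.01, 0.078, 0.6, 0.045, -0.015, 0.01, 0, 0.6, 0.045, -0.015, 0.01, 0, 0.6, 0.045, -0.015, 0.01, 0, 0.6],
  grip_force=25,
)

```text
t: 1.02
eef_pos: [0.3117, -0.5472, 0.1733]
tcp_rot: [0.0, 1.0, 0.004, 0.0]
contact_force: [0.7, -2.2, -0.2]
grip_width: 0.68
```

```bash
python3 go.py 0.511 -0.485 0.10 0
```

```text
t 1.02 tcp [ 0.3117 -0.5472  0.1733] yaw 0.47 tilt 0.02 F [ 0.7 -2.2 -0.2] w 63.9 q [ 1.02  0.46 -0.02  1.63  0.01  1.05 -0.57]
shift now-axes [ 0.2497 -0.0757  0.0916]
roll 0.0052 shift end-axes [ 0.2491 -0.0777  0.0916]
```

Emit:
servo_tool(
  commands=[0.048, -0.014, 0.012, 0, 0.6, 0.048, -0.014, 0.012, 0, 0.6, 0.048, -0.014, 0.012, 0, 0.6, 0.048, -0.014, 0.012, 0, 0.6, 0.03, -0.01, 0.01, 0, 0.6],
)

```text
t: 1.43
eef_pos: [0.4915, -0.491, 0.1262]
tcp_rot: [-0.001, 1.0, 0.006, 0.0]
contact_force: [0.1, -0.3, 0.5]
grip_width: 0.603
```

```bash
python3 go.py 0.511 -0.485 0.003 0
```

```text
t 1.43 tcp [ 0.4915 -0.491   0.1262] yaw 0.67 tilt 0.09 F [ 0.1 -0.3  0.5] w 56.6 q [ 0.78  0.62 -0.05  1.49  0.03  1.04 -0.84]
shift now-axes [ 0.0244 -0.007   0.154 ]
roll 0.0075 shift end-axes [ 0.0244 -0.0075  0.154 ]
```

Emit:
servo_tool(
  commands=[0.008, -0.004, 0.03, 0, 0.6, 0, 0, 0.03, 0, 0.6, 0, 0, 0.03, 0, 0.6, 0, 0, 0, 0, 0.6, 0, 0, 0, 0, 0.6],
)

```text
t: 1.85
eef_pos: [0.4933, -0.49, 0.0545]
tcp_rot: [-0.001, 1.0, 0.004, -0.001]
contact_force: [-0.3, -0.1, 0.7]
grip_width: 0.601
```

```bash
python3 go.py 0.511 -0.485 0.003 0
python3 - <<'E'
from h import *
s=cam("side"); t=cam("top")
cv2.imwrite("pics/f1.png",np.hstack([cv2.resize(s["bgr"][280:400,190:320],None,fx=3,fy=3),cv2.resize(t["bgr"][170:290,330:460],None,fx=3,fy=3)]))
E
```

```text
t 1.85 tcp [ 0.4933 -0.49    0.0545] yaw 0.5 tilt 0.12 F [-0.3 -0.1  0.7] w 56.5 q [ 0.77  0.7  -0.05  1.53  0.04  0.92 -0.85]
shift now-axes [ 0.0223 -0.0059  0.0643]
roll 0.0055 shift end-axes [ 0.0222 -0.0062  0.0644]
```

View pics/f1.png

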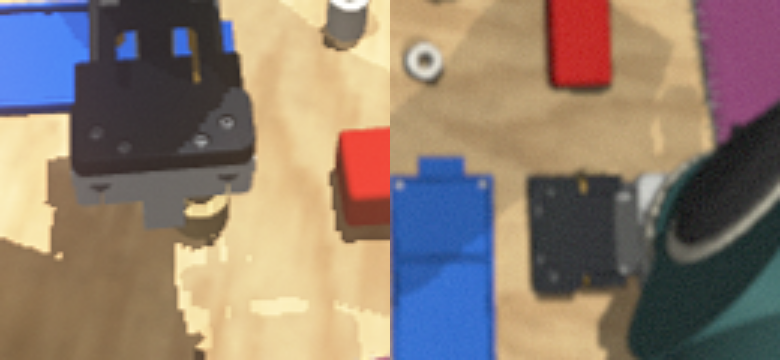

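Emit:
servo_tool(
  commands=[0.022, -0.006, 0, 0.005, 0.6, 0, 0, 0.02, 0, 0.6, 0, 0, 0.025, 0, 0.6, 0, 0, 0.016, 0, 0.6, 0, 0, 0, 0, 0.6],
)

```text
t: 2.37
eef_pos: [0.5104, -0.4849, 0.0048]
tcp_rot: [-0.001, 1.0, 0.0, -0.001]
contact_force: [-0.8, 0.3, -0.3]
grip_width: 0.599
```

```bash
python3 go.py 0.511 -0.485 0.003 0
```

```text
t 2.37 tcp [ 0.5104 -0.4849  0.0048] yaw 0.04 tilt 0.13 F [-0.8  0.3 -0.3] w 56.3 q [ 0.75  0.77 -0.04  1.52  0.04  0.86 -0.88]
shift now-axes [0.0007 0.0002 0.0022]
roll 0.0004 shift end-axes [0.0007 0.0002 0.0022]
```

Emit:
servo_tool(
  commands=[0, 0, 0, 0, 0.2, 0, 0, 0, 0, 0.2, 0, 0, 0, 0, 0.2, 0, 0, 0, 0, 0.2, 0, 0, 0, 0, 0.2],
)

```text
t: 2.78
eef_pos: [0.5116, -0.4857, 0.0072]
tcp_rot: [0.0, 1.0, 0.0, 0.0]
contact_force: [-0.3, 0.7, 6.6]
grip_width: 0.309
```

```bash
python3 go.py 0.494 -0.381 0.06 -1.3
```

```text
t 2.78 tcp [ 0.5116 -0.4857  0.0072] yaw 0.04 tilt 0.06 F [-0.3  0.7  6.6] w 29.1 q [ 0.75  0.77 -0.04  1.51  0.04  0.86 -0.88]
shift now-axes [-0.0218 -0.1309 -0.0662]
roll 0.0149 shift end-axes [-0.0249 -0.1304 -0.0661]
```

Emit:
servo_tool(
  commands=[0, 0, -0.02, 0, 0.2, 0, 0, -0.03, 0.015, 0.2, -0.005, -0.03, -0.02, 0, 0.2, -0.008, -0.04, 0, 0, 0.2, -0.008, -0.04, 0, 0, 0.2],
)

```text
t: 3.2
eef_pos: [0.4967, -0.3968, 0.0645]
tcp_rot: [0.001, 1.0, -0.012, 0.001]
contact_force: [0.5, 0.7, -0.8]
grip_width: 0.309
```

Emit:
servo_tool(
  commands=[-0.002, -0.015, 0, 0, 0.2, 0, 0, 0, 0, 0.2, 0, 0, 0, 0, 0.2],
)

```text
t: 3.45
eef_pos: [0.4957, -0.385, 0.0635]
tcp_rot: [0.0, 1.0, -0.011, 0.0]
contact_force: [-1.0, -0.8, -0.9]
grip_width: 0.31
```

```bash
python3 go.py 0.494 -0.381 0.0102 -1.3
python3 - <<'E'
from h import *
s=cam("side"); t=cam("top")
cv2.imwrite("pics/f2.png",np.hstack([cv2.resize(s["bgr"][230:350,150:280],None,fx=3,fy=3),cv2.resize(t["bgr"][190:310,300:430],None,fx=3,fy=3)]))
E
```

```text
t 3.45 tcp [ 0.4957 -0.385   0.0635] yaw -1.25 tilt 0.07 F [-1.  -0.8 -0.9] w 29.1 q [ 0.65  0.58 -0.05  1.71  0.04  0.85 -1.01]
shift now-axes [-0.0023 -0.005   0.0666]
roll 0.0006 shift end-axes [-0.0022 -0.0049  0.0666]
```

View pics/f2.png

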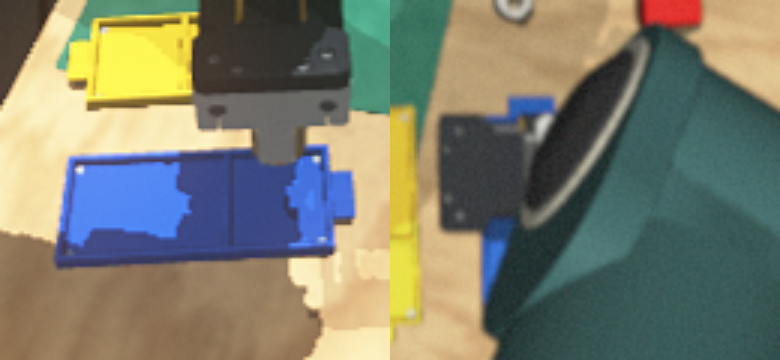

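The bush is held over the short pocket, at about (275,150) in the left crop. I'll lower it now.

Emit:
servo_tool(
  commands=[-0.002, -0.005, 0.02, 0, 0.2, 0, 0, 0.02, 0, 0.2, 0, 0, 0.015, 0, 0.2, 0, 0, 0.008, 0, 0.2, 0, 0, 0, 0, 0.2],
)

```text
t: 3.97
eef_pos: [0.4931, -0.3813, 0.0106]
tcp_rot: [-0.0, 1.0, -0.012, -0.001]
contact_force: [-0.0, 0.1, -0.3]
grip_width: 0.307
```

```bash
python3 go.py 0.494 -0.381 0.0102 -1.3
```

```text
t 3.97 tcp [ 0.4931 -0.3813  0.0106] yaw -1.34 tilt 0.09 F [-0.   0.1 -0.3] w 28.9 q [ 0.64  0.65 -0.05  1.74  0.04  0.75 -1.02]
shift now-axes [ 0.0011 -0.0004  0.0005]
roll -0.0005 shift end-axes [ 0.0011 -0.0004  0.0005]
```

Emit:
servo_tool(
  commands=[0, 0, 0.002, 0, 0.2, 0, 0, 0.001, 0, 0.38, 0, 0, 0, 0, 0.38, 0, 0, 0, 0, 0.38],
)

```text
t: 4.3
eef_pos: [0.4939, -0.3811, 0.0099]
tcp_rot: [0.0, 1.0, -0.011, 0.0]
contact_force: [-0.1, -0.4, -0.9]
grip_width: 0.378
```

Emit:
servo_tool(
  commands=[0, 0, -0.02, 0, 0.38, 0, 0, -0.03, 0, 0.5, 0, 0, -0.04, 0, 0.6, 0.02, 0, -0.02, 0, 0.6, 0.03, 0, -0.01, 0, 0.6],
)

```text
t: 4.72
eef_pos: [0.5336, -0.3835, 0.1092]
tcp_rot: [0.001, 1.0, -0.012, 0.001]
contact_force: [-0.0, 0.1, 0.7]
grip_width: 0.593
```

```bash
python3 go.py 0.6045 -0.369 0.08 0
python3 - <<'E'
from h import *
s=cam("side")
cv2.imwrite("pics/f3.png",cv2.resize(s["bgr"][200:350,150:380],None,fx=3,fy=3))
E
```

```text
t 4.72 tcp [ 0.5336 -0.3835  0.1092] yaw -1.43 tilt 0.21 F [-0.   0.1  0.7] w 55.8 q [ 0.61  0.57 -0.05  1.61  0.04  0.96 -1.05]
shift now-axes [ 0.0881 -0.0204  0.0367]
roll -0.0159 shift end-axes [ 0.0886 -0.0181  0.0365]
```

View pics/f3.png

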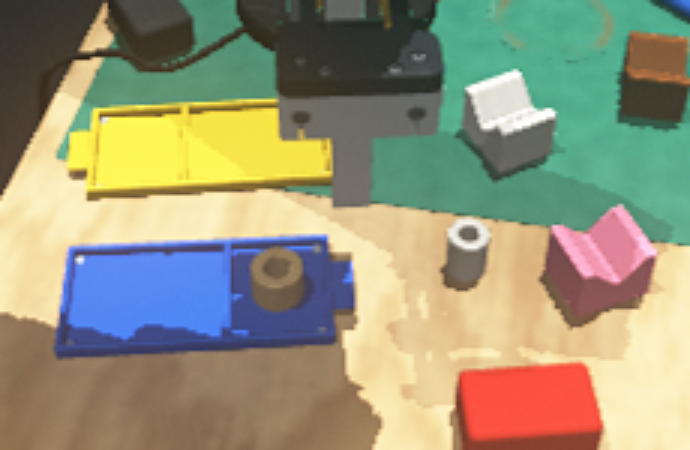

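Emit:
servo_tool(
  commands=[0.04, -0.01, 0.01, -0.016, 0.55, 0.04, -0.01, 0.01, 0, 0.55, 0.01, 0, 0.01, 0, 0.55, 0, 0, 0, 0, 0.55, 0, 0, 0, 0, 0.55],
)

```text
t: 5.18
eef_pos: [0.6054, -0.3663, 0.0809]
tcp_rot: [-0.0, 1.0, 0.001, -0.001]
contact_force: [-0.5, 0.2, 1.2]
grip_width: 0.551
```

```bash
python3 go.py 0.6045 -0.369 0.007 0
```

```text
t 5.18 tcp [ 0.6054 -0.3663  0.0809] yaw 0.16 tilt 0.07 F [-0.5  0.2  1.2] w 51.8 q [ 0.54  0.69 -0.06  1.48  0.05  0.98 -1.1 ]
shift now-axes [-0.001   0.0034  0.0924]
roll 0.0018 shift end-axes [-0.0011  0.0033  0.0924]
```

Emit:
servo_tool(
  commands=[-0.001, 0.003, 0.02, 0, 0.55, 0, 0, 0.03, 0, 0.55, 0, 0, 0.03, 0, 0.55, 0, 0, 0.01, 0, 0.55, 0, 0, 0, 0, 0.55],
)

```text
t: 5.6
eef_pos: [0.6031, -0.3691, 0.0081]
tcp_rot: [-0.001, 1.0, 0.001, -0.001]
contact_force: [0.3, 0.1, -0.6]
grip_width: 0.552
```

Emit:
servo_tool(
  commands=[0, 0, 0, 0, 0.15, 0, 0, 0, 0, 0.15, 0, 0, 0, 0, 0.15, 0, 0, 0, 0, 0.15, 0, 0, 0, 0, 0.15],
)

```text
t: 6.02
eef_pos: [0.6054, -0.3691, 0.0103]
tcp_rot: [0.0, 1.0, 0.001, 0.0]
contact_force: [0.5, -0.2, 6.3]
grip_width: 0.245
```

```bash
python3 go.py 0.409 -0.2615 0.07 0
```

```text
t 6.02 tcp [ 0.6054 -0.3691  0.0103] yaw 0.14 tilt 0.07 F [ 0.5 -0.2  6.3] w 23.0 q [ 0.54  0.77 -0.06  1.5   0.05  0.87 -1.1 ]
shift now-axes [-0.2451 -0.1351 -0.0749]
roll 0.0015 shift end-axes [-0.2455 -0.1345 -0.0746]
```

Emit:
servo_tool(
  commands=[0, 0, -0.03, 0, 0.15, 0, 0, -0.045, 0, 0.15, -0.04, -0.022, 0, 0, 0.15, -0.045, -0.025, 0, 0, 0.15, -0.045, -0.025, 0, 0, 0.15],
)

```text
t: 6.43
eef_pos: [0.4997, -0.3108, 0.0699]
tcp_rot: [0.0, 1.0, 0.001, 0.0]
contact_force: [-0.1, -0.7, 0.0]
grip_width: 0.247
```

Emit:
servo_tool(
  commands=[-0.045, -0.025, 0, 0, 0.15, -0.045, -0.025, 0, 0, 0.15, -0.022, -0.013, 0, 0, 0.15, 0, 0, 0, 0, 0.15, 0, 0, 0, 0, 0.15],
)

```text
t: 6.85
eef_pos: [0.4111, -0.2614, 0.0702]
tcp_rot: [0.0, 1.0, 0.001, 0.0]
contact_force: [0.7, -0.0, -0.9]
grip_width: 0.247
```

```bash
python3 go.py 0.409 -0.2615 0.0133 0
python3 - <<'E'
from h import *
s=cam("side"); t=cam("top")
cv2.imwrite("pics/f4.png",np.hstack([cv2.resize(s["bgr"][180:330,150:280],None,fx=3,fy=3),cv2.resize(t["bgr"][180:330,200:330],None,fx=3,fy=3)]))
E
```

```text
t 6.85 tcp [ 0.4111 -0.2614  0.0702] yaw 0.14 tilt 0.07 F [ 0.7 -0.  -0.9] w 23.3 q [ 0.57  0.36 -0.08  2.06  0.04  0.72 -1.1 ]
shift now-axes [-0.0027  0.0001  0.0711]
roll 0.0016 shift end-axes [-0.0027  0.0001  0.0711]
```

View pics/f4.png

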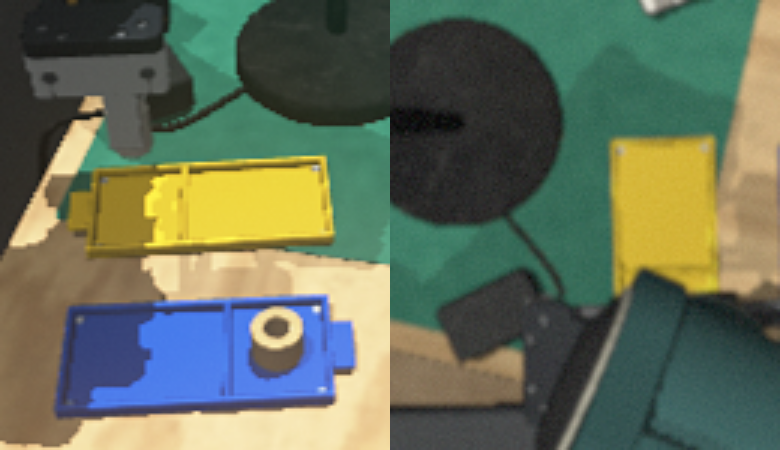

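The gripper (left crop, finger at about (130,140)) is over the yellow short pocket. A width of 23 mm confirms it still holds the 24 mm bush.

Emit:
servo_tool(
  commands=[-0.002, 0, 0.02, 0, 0.15, 0, 0, 0.02, 0, 0.15, 0, 0, 0.02, 0, 0.15, 0, 0, 0.008, 0, 0.15, 0, 0, 0.003, 0, 0.15],
)

```text
t: 7.37
eef_pos: [0.4101, -0.2615, 0.0122]
tcp_rot: [-0.0, 1.0, 0.001, -0.0]
contact_force: [-7.6, 6.4, 33.9]
grip_width: 0.247
```

Emit:
servo_tool(
  commands=[0, 0, 0.002, 0, 0.15, 0, 0, 0, 0, 0.33, 0, 0, 0, 0, 0.33, 0, 0, 0, 0, 0.33],
)

```text
t: 7.7
eef_pos: [0.4101, -0.2616, 0.0112]
tcp_rot: [0.0, 1.0, 0.001, 0.0]
contact_force: [0.4, -0.5, 0.9]
grip_width: 0.325
```

Emit:
servo_tool(
  commands=[0, 0, -0.02, 0, 0.33, 0, 0, -0.04, 0, 0.6, 0, 0, -0.045, 0, 0.65, 0, 0, 0, 0, 0.65],
)

```text
t: 8.03
eef_pos: [0.4122, -0.2629, 0.1005]
tcp_rot: [0.002, 1.0, 0.001, 0.003]
contact_force: [1.3, -0.2, 1.2]
grip_width: 0.506
```

```bash
python3 go.py 0.6465 -0.2685 0.12 21.7
python3 - <<'E'
from h import *
s=cam("side"); t=cam("top")
cv2.imwrite("pics/f5.png",np.hstack([cv2.resize(s["bgr"][180:330,150:280],None,fx=3,fy=3),cv2.resize(t["bgr"][180:330,200:330],None,fx=3,fy=3)]))
E
```

```text
t 8.03 tcp [ 0.4122 -0.2629  0.1005] yaw 0.14 tilt 0.41 F [ 1.3 -0.2  1.2] w 47.5 q [ 0.57  0.31 -0.08  2.04  0.04  0.78 -1.1 ]
shift now-axes [ 0.293   0.0078 -0.0225]
roll -0.2396 shift end-axes [ 0.2695  0.1148 -0.0243]
```

View pics/f5.png

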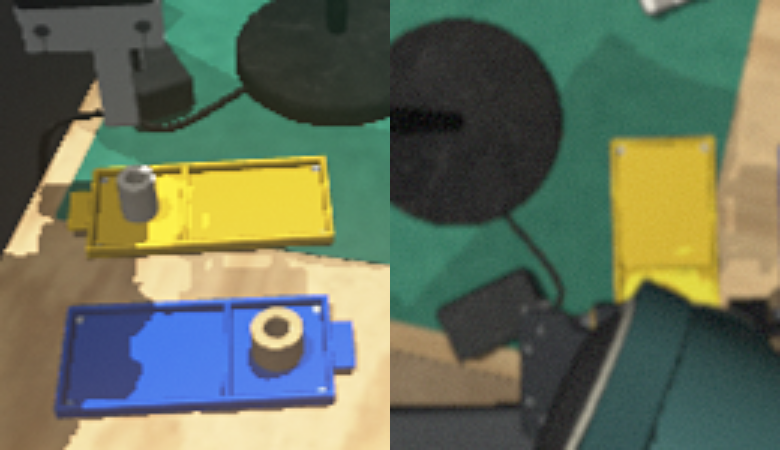

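Run:
```python
from h import *
s=cam("side")
for z in (.09,.095,.1,.105): print(z, proj(s,[.4122,-.2629-.0237-.0125,z]), proj(s,[.4122,-.2629-.0237,z]))
cv2.imwrite("pics/f6.png",cv2.resize(s["bgr"][180:240,150:230],None,fx=8,fy=8,interpolation=cv2.INTER_CUBIC))
```

```text
0.09 [[192.01482376 230.97418518]] [[192.38002714 226.10427196]]
0.095 [[191.70372787 228.84957085]] [[192.07457616 223.98518815]]
0.1 [[191.3897927  226.70556582]] [[191.7663735  221.84701436]]
0.105 [[191.0729792 224.5419034]] [[191.45538181 219.68949145]]
```

View pics/f6.png

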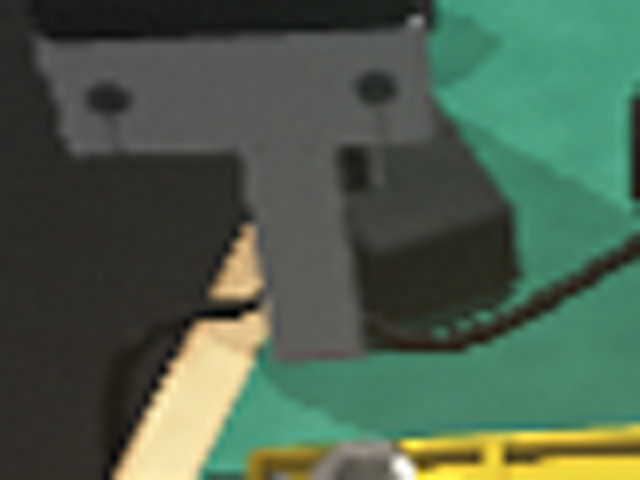

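Both bushes stand in their pockets: steel at (137,195) and brass at (277,340) in the left crop. Next is the V-block. I'll stop part-way to check the arm's clearance from the lamp.

Emit:
servo_tool(
  commands=[0.045, 0.01, -0.01, -0.075, 0.7, 0.045, 0.01, -0.01, -0.075, 0.7, 0.045, 0.02, 0, -0.07, 0.7, 0.045, 0.02, 0, 0, 0.7, 0, 0, 0, 0, 0.7],
)

```text
t: 8.6
eef_pos: [0.5657, -0.2814, 0.1091]
tcp_rot: [-0.001, 0.985, 0.175, 0.001]
contact_force: [0.1, 0.0, -0.1]
grip_width: 0.7
```

```bash
python3 go.py 0.6465 -0.2685 0.12 21.7
python3 - <<'E'
from h import *
s=cam("side"); t=cam("top")
cv2.imwrite("pics/g1.png",np.vstack([s["bgr"][:300],t["bgr"][:300]]))
E
```

```text
t 8.6 tcp [ 0.5657 -0.2814  0.1091] yaw 20.14 tilt 0.12 F [ 0.1  0.  -0.1] w 65.8 q [ 0.53  0.53 -0.15  1.67  0.09  0.94 -0.88]
shift now-axes [ 0.1005  0.0196 -0.0135]
roll -0.0174 shift end-axes [ 0.0999  0.0223 -0.0136]
```

View pics/g1.png

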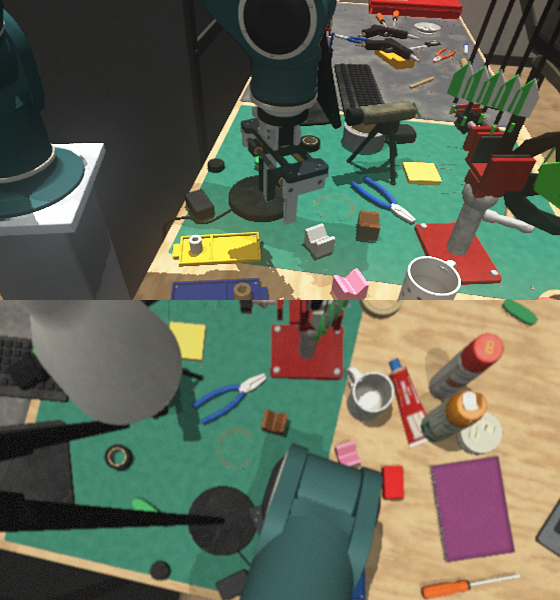

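Run:
```python
from h import *
t=cam("top")
for z in (.2,.3,.4,.5,.6): print(z,proj(t,[.547,-.12,z]).round(0),cast(t,[(283,165),(262,200),(252,230),(248,262)],z)[:,:2].round(3).tolist())
```

```text
0.2 [[210. 220.]] [[0.638, -0.246], [0.579, -0.209], [0.528, -0.191], [0.474, -0.182]]
0.3 [[200. 220.]] [[0.625, -0.244], [0.574, -0.212], [0.53, -0.196], [0.483, -0.189]]
0.4 [[186. 219.]] [[0.612, -0.242], [0.569, -0.215], [0.532, -0.202], [0.492, -0.196]]
0.5 [[166. 219.]] [[0.599, -0.24], [0.564, -0.218], [0.534, -0.207], [0.501, -0.202]]
0.6 [[134. 219.]] [[0.587, -0.239], [0.559, -0.221], [0.536, -0.213], [0.51, -0.209]]
```

The arm's left edge is at y≈-0.20, so it clears the pole by about 7 cm. Reaching the V-block uses about 4 cm of that, which is fine.

Emit:
servo_tool(
  commands=[0.035, 0.008, 0, -0.017, 0.7, 0.035, 0.008, 0, 0, 0.7, 0.028, 0.006, 0.02, 0, 0.7, 0, 0, 0.03, 0, 0.7, 0, 0, 0, 0, 0.7],
)

```text
t: 9.17
eef_pos: [0.6372, -0.2699, 0.0663]
tcp_rot: [-0.002, 0.982, 0.186, -0.003]
contact_force: [-1.8, 0.4, -1.2]
grip_width: 0.696
```

```bash
python3 go.py 0.6465 -0.2685 0.012 21.7
python3 - <<'E'
from h import *
s=cam("side")
cv2.imwrite("pics/g2.png",cv2.resize(s["bgr"][150:290,240:400],None,fx=4,fy=4))
E
```

```text
t 9.17 tcp [ 0.6372 -0.2699  0.0663] yaw 21.5 tilt 0.38 F [-1.8  0.4 -1.2] w 65.4 q [ 0.46  0.69 -0.15  1.52  0.12  0.95 -0.92]
shift now-axes [0.0118 0.0029 0.0678]
roll -0.0023 shift end-axes [0.0115 0.0026 0.0678]
```

View pics/g2.png

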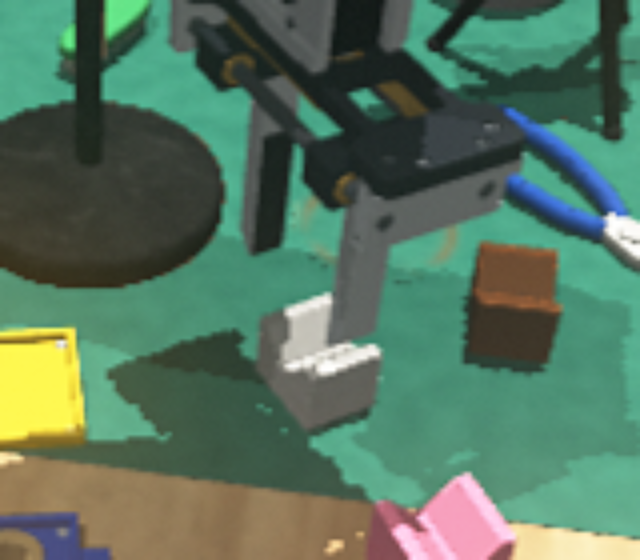

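Emit:
servo_tool(
  commands=[0.011, 0.003, 0, -0.002, 0.75, 0, 0, 0.015, 0, 0.75, 0, 0, 0, 0, 0.75],
)

```text
t: 9.47
eef_pos: [0.6485, -0.2702, 0.0582]
tcp_rot: [-0.0, 0.982, 0.188, -0.0]
contact_force: [-0.7, 0.1, -0.6]
grip_width: 0.747
```

```bash
python3 go.py 0.6465 -0.2685 0.012 21.7
python3 - <<'E'
from h import *
s=cam("side")
cv2.imwrite("pics/g3.png",cv2.resize(s["bgr"][190:270,280:360],None,fx=7,fy=7,interpolation=cv2.INTER_CUBIC))
E
```

```text
t 9.47 tcp [ 0.6485 -0.2702  0.0582] yaw 21.64 tilt 0.03 F [-0.7  0.1 -0.6] w 70.2 q [ 0.45  0.71 -0.15  1.5   0.12  0.94 -0.93]
shift now-axes [-0.0015 -0.0029  0.0578]
roll -0.0007 shift end-axes [-0.0015 -0.0029  0.0578]
```

View pics/g3.png

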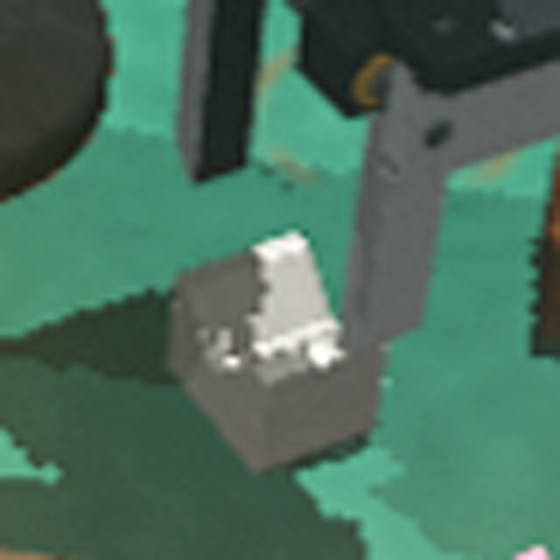

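Run:
```python
from h import *
s=cam("side")
y=np.array([.3687,-.9295,0]);x=np.array([.9295,.3687,0]);c=np.array([.6485,-.2702,0])
def pp(P): return ((proj(s,P)[0]-[280,190])*7).round(0)
for n,k in (("inner",.035),("outer",.0475)):
    for z in (.058,.012): print(n,z,pp(c+y*k+[0,0,z]))
b=np.array([.6465,-.2685,0])
for sx in(-1,1):
  for sy in(-1,1):
    for z in (0,.036): print("V",sx,sy,z,pp(b+x*.02*sx+y*.024*sy+[0,0,z]))
```

```text
inner 0.058 [365. 338.]
inner 0.012 [346. 460.]
outer 0.058 [392. 368.]
outer 0.012 [372. 491.]
V -1 -1 0 [162. 372.]
V -1 -1 0.036 [170. 280.]
V -1 1 0 [250. 483.]
V -1 1 0.036 [261. 390.]
V 1 -1 0 [281. 330.]
V 1 -1 0.036 [293. 237.]
V 1 1 0 [372. 437.]
V 1 1 0.036 [387. 344.]
```

Emit:
servo_tool(
  commands=[-0.0015, -0.003, 0.015, 0, 0.75, 0, 0, 0.02, 0, 0.75, 0, 0, 0.02, 0, 0.75, 0, 0, 0.002, 0, 0.75, 0, 0, 0, 0, 0.75],
)

```text
t: 9.98
eef_pos: [0.646, -0.2681, 0.012]
tcp_rot: [-0.001, 0.982, 0.188, -0.001]
contact_force: [-0.2, -0.1, 0.3]
grip_width: 0.748
```

Emit:
servo_tool(
  commands=[0, 0, 0, 0, 0.35, 0, 0, 0, 0, 0.35, 0, 0, 0, 0, 0.35, 0, 0, 0, 0, 0.35, 0, 0, 0, 0, 0.35],
  grip_force=35,
)

```text
t: 10.4
eef_pos: [0.6472, -0.2684, 0.0141]
tcp_rot: [0.0, 0.982, 0.188, 0.0]
contact_force: [-1.5, 0.2, 4.0]
grip_width: 0.508
```

```bash
python3 go.py 0.419 -0.3795 0.08 -1.3
```

```text
t 10.4 tcp [ 0.6472 -0.2684  0.0141] yaw 21.65 tilt 0.05 F [-1.5  0.2  4. ] w 47.8 q [ 0.45  0.76 -0.14  1.52  0.13  0.87 -0.94]
shift now-axes [-0.3163  0.0238 -0.0826]
roll 0.255 shift end-axes [-0.2821  0.1453 -0.0824]
```

Emit:
servo_tool(
  commands=[0, 0, -0.025, 0, 0.35, 0, 0, -0.04, 0, 0.35, 0, 0, -0.03, 0.064, 0.35, 0, 0.04, 0, 0.064, 0.35, -0.02, 0.045, 0, 0.064, 0.35],
)

```text
t: 10.82
eef_pos: [0.6503, -0.3339, 0.0915]
tcp_rot: [-0.001, 0.999, 0.039, 0.002]
contact_force: [2.9, -0.8, -6.6]
grip_width: 0.505
```

```bash
python3 go.py 0.419 -0.3795 0.08 -1.3
```

```text
t 10.82 tcp [ 0.6503 -0.3339  0.0915] yaw 4.47 tilt 0.27 F [ 2.9 -0.8 -6.6] w 47.5 q [ 0.48  0.71 -0.08  1.4   0.06  1.02 -1.1 ]
shift now-axes [-0.2927  0.0343  0.013 ]
roll 0.0641 shift end-axes [-0.2878  0.0636  0.0144]
```

Emit:
servo_tool(
  commands=[-0.04, 0.01, 0, 0.064, 0.35, -0.048, 0.01, 0, 0, 0.35, -0.048, 0.01, 0, 0, 0.35, -0.048, 0.01, 0, 0, 0.35, -0.048, 0.01, 0, 0, 0.35],
)

```text
t: 11.23
eef_pos: [0.4583, -0.3759, 0.089]
tcp_rot: [-0.0, 1.0, -0.012, -0.0]
contact_force: [0.8, -2.1, -4.8]
grip_width: 0.508
```

Emit:
servo_tool(
  commands=[-0.03, 0.005, 0, 0, 0.35, -0.01, 0, 0, 0, 0.35, 0, 0, 0, 0, 0.35],
)

```text
t: 11.48
eef_pos: [0.4261, -0.3799, 0.0895]
tcp_rot: [-0.0, 1.0, -0.013, -0.001]
contact_force: [1.6, -1.3, -5.8]
grip_width: 0.506
```

```bash
python3 go.py 0.419 -0.3795 0.0171 -1.3
python3 - <<'E'
from h import *
s=cam("side")
cv2.imwrite("pics/g4.png",cv2.resize(s["bgr"][200:350,140:300],None,fx=4,fy=4))
E
```

```text
t 11.48 tcp [ 0.4261 -0.3799  0.0895] yaw -1.54 tilt 0.07 F [ 1.6 -1.3 -5.8] w 47.6 q [ 0.71  0.46 -0.05  1.85  0.03  0.84 -0.95]
shift now-axes [-0.0087 -0.0002  0.0905]
roll -0.0027 shift end-axes [-0.0088 -0.0003  0.0905]
```

View pics/g4.png

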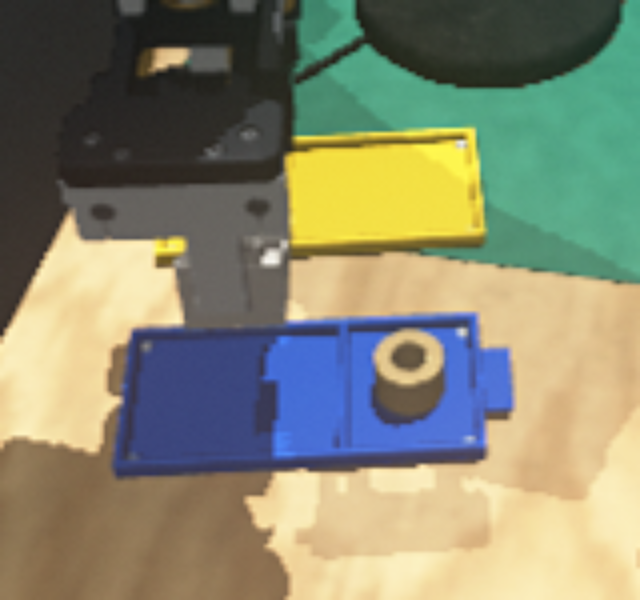

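Emit:
servo_tool(
  commands=[-0.008, 0, 0.02, 0, 0.35, 0, 0, 0.025, 0, 0.35, 0, 0, 0.025, 0, 0.35, 0, 0, 0.012, 0, 0.35, 0, 0, 0, 0, 0.35],
)

```text
t: 11.95
eef_pos: [0.4222, -0.3778, 0.0217]
tcp_rot: [-0.001, 1.0, -0.011, -0.001]
contact_force: [-0.2, -0.0, -4.9]
grip_width: 0.509
```

```bash
python3 go.py 0.419 -0.3795 0.0171 -1.3
```

```text
t 11.95 tcp [ 0.4222 -0.3778  0.0217] yaw -1.31 tilt 0.19 F [-0.2 -0.  -4.9] w 47.8 q [ 0.71  0.56 -0.04  1.89  0.03  0.7  -0.95]
shift now-axes [-0.004   0.0023  0.0058]
roll -0.0001 shift end-axes [-0.004   0.0022  0.0058]
```

Emit:
servo_tool(
  commands=[-0.001, 0.001, 0.003, 0, 0.35, 0, 0, 0.002, 0, 0.35, 0, 0, 0, 0, 0.35],
)

```text
t: 12.2
eef_pos: [0.4219, -0.3802, 0.0205]
tcp_rot: [0.0, 1.0, -0.012, 0.0]
contact_force: [-0.3, 0.1, -4.1]
grip_width: 0.506
```

```bash
python3 go.py 0.419 -0.3795 0.0171 -1.3
```

```text
t 12.2 tcp [ 0.4219 -0.3802  0.0205] yaw -1.38 tilt 0.06 F [-0.3  0.1 -4.1] w 47.5 q [ 0.71  0.56 -0.04  1.89  0.04  0.7  -0.95]
shift now-axes [-0.0036 -0.0008  0.0042]
roll -0.0009 shift end-axes [-0.0036 -0.0008  0.0042]
```

Emit:
servo_tool(
  commands=[-0.002, 0, 0.003, 0, 0.35, 0, 0, 0.001, 0, 0.35, 0, 0, 0, 0, 0.35],
)

```text
t: 12.45
eef_pos: [0.4197, -0.3801, 0.0171]
tcp_rot: [0.0, 1.0, -0.012, 0.0]
contact_force: [-1.8, 0.5, -1.0]
grip_width: 0.506
```

```bash
python3 go.py 0.419 -0.3795 0.0171 -1.3
```

```text
t 12.45 tcp [ 0.4197 -0.3801  0.0171] yaw -1.4 tilt 0.02 F [-1.8  0.5 -1. ] w 47.6 q [ 0.71  0.56 -0.04  1.89  0.04  0.69 -0.94]
shift now-axes [-0.0009 -0.0007 -0.    ]
roll -0.0011 shift end-axes [-0.0009 -0.0007 -0.    ]
```

Force has fallen from -4 N to -1 N, so the block is resting on the floor. I'll release it.

Emit:
servo_tool(
  commands=[0, 0, 0.0005, 0, 0.62, 0, 0, 0, 0, 0.62, 0, 0, 0, 0, 0.62, 0, 0, -0.02, 0, 0.62, 0, 0, -0.03, 0, 0.65],
)

```text
t: 12.87
eef_pos: [0.4188, -0.379, 0.0551]
tcp_rot: [-0.001, 1.0, -0.012, -0.001]
contact_force: [-0.2, 0.7, -0.0]
grip_width: 0.639
```

Emit:
servo_tool(
  commands=[0, 0, -0.04, 0, 0.65, 0, 0, -0.03, 0, 0.65, 0, 0, 0, 0, 0.65],
)

```text
t: 13.12
eef_pos: [0.4217, -0.3815, 0.117]
tcp_rot: [0.002, 1.0, -0.012, 0.003]
contact_force: [0.5, 0.0, 0.8]
grip_width: 0.647
```

```bash
python3 go.py 0.4126 -0.1394 0.1 23.7
python3 - <<'E'
from h import *
s=cam("side");t=cam("top")
cv2.imwrite("pics/g5.png",np.vstack([cv2.resize(s["bgr"][170:340,140:360],None,fx=3,fy=3)]))
P=s
E
```

```text
t 13.12 tcp [ 0.4217 -0.3815  0.117 ] yaw -1.39 tilt 0.38 F [0.5 0.  0.8] w 60.8 q [ 0.72  0.42 -0.05  1.84  0.02  0.88 -0.93]
shift now-axes [-0.0188 -0.3023  0.02  ]
roll -0.2788 shift end-axes [ 0.1113 -0.2816  0.0213]
```

View pics/g5.png

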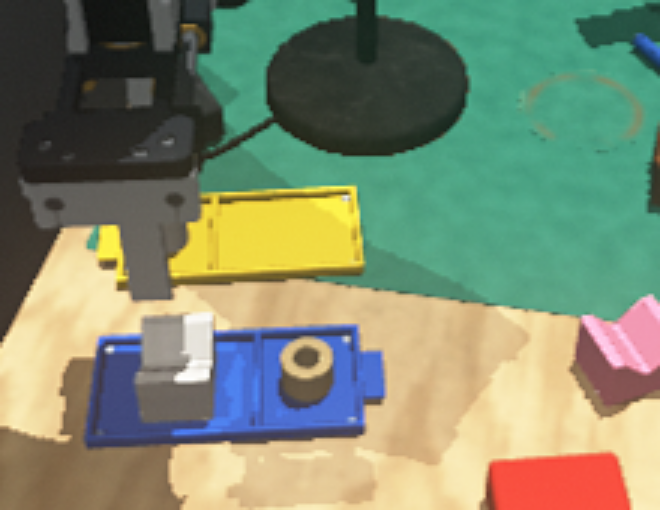

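Emit:
servo_tool(
  commands=[-0.004, -0.048, 0, 0, 0.65, -0.004, -0.05, 0, 0, 0.65, -0.004, -0.05, 0, 0, 0.65, -0.003, -0.05, 0, 0, 0.65, -0.002, -0.05, 0, 0, 0.65],
)

```text
t: 13.63
eef_pos: [0.4097, -0.1793, 0.1113]
tcp_rot: [-0.0, 1.0, -0.012, -0.001]
contact_force: [0.8, 0.0, 0.4]
grip_width: 0.651
```

Emit:
servo_tool(
  commands=[0, -0.04, 0, 0, 0.65, 0, 0, 0, 0.078, 0.65, 0, 0, 0, 0.078, 0.65, 0, 0, 0, 0.078, 0.65, 0, 0, 0, 0.078, 0.65],
)

```text
t: 14.05
eef_pos: [0.4112, -0.1488, 0.1113]
tcp_rot: [-0.0, 0.966, -0.257, -0.001]
contact_force: [-0.1, 0.2, -0.1]
grip_width: 0.65
```

Emit:
servo_tool(
  commands=[0, 0, 0, 0.078, 0.65, 0, 0, 0, 0.078, 0.65, 0, 0, 0, 0.078, 0.65, 0, 0, 0, 0.078, 0.65, 0, 0, 0, 0.078, 0.65],
)

```text
t: 14.47
eef_pos: [0.4111, -0.149, 0.1113]
tcp_rot: [0.0, 0.844, -0.537, -0.001]
contact_force: [-0.5, -0.3, 0.7]
grip_width: 0.649
```

```bash
python3 go.py 0.4126 -0.1394 0.06 -65
```

```text
t 14.47 tcp [ 0.4111 -0.149   0.1113] yaw -64.92 tilt 0.1 F [-0.5 -0.3  0.7] w 61.0 q [ 0.27  0.21  0.01  2.15 -0.    0.78 -2.42]
shift now-axes [-0.0101 -0.0069  0.0641]
roll 0.0009 shift end-axes [-0.0101 -0.0068  0.0641]
```

Emit:
servo_tool(
  commands=[-0.01, -0.007, 0.03, 0, 0.63, 0, 0, 0.03, 0, 0.63, 0, 0, 0, 0, 0.63, 0, 0, 0, 0, 0.63],
)

```text
t: 14.8
eef_pos: [0.4122, -0.1394, 0.0633]
tcp_rot: [0.001, 0.845, -0.534, -0.002]
contact_force: [0.2, -0.6, 0.7]
grip_width: 0.629
```

```bash
python3 go.py 0.4126 -0.1394 0.012 -65
python3 - <<'E'
from h import *
s=cam("side");t=cam("top")
cv2.imwrite("pics/g6.png",np.hstack([cv2.resize(s["bgr"][140:250,150:260],None,fx=3.6,fy=3.6),cv2.resize(t["bgr"][210:320,180:290],None,fx=3.6,fy=3.6)]))
E
```

```text
t 14.8 tcp [ 0.4122 -0.1394  0.0633] yaw -64.56 tilt 0.2 F [ 0.2 -0.6  0.7] w 59.1 q [ 0.25  0.3   0.    2.18 -0.    0.66 -2.44]
shift now-axes [ 0.0004 -0.0006  0.0642]
roll 0.0049 shift end-axes [ 0.0003 -0.0004  0.0642]
```

View pics/g6.png

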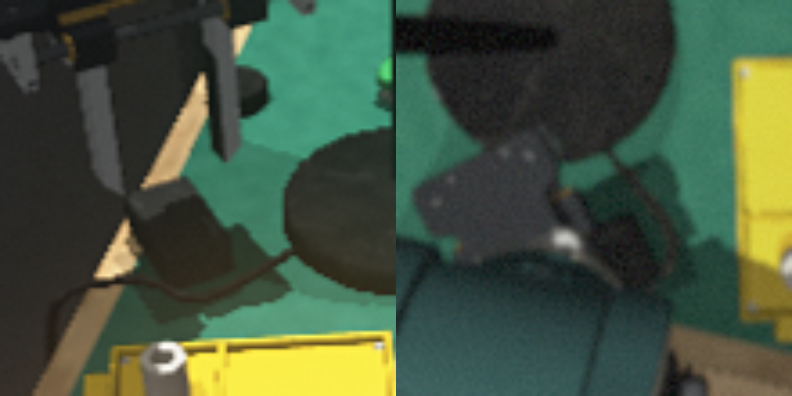

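The fingers straddle the black block: tips at (115,195) and (228,155), block top at (165,197) in the left crop. The cap and cable are clear.

Emit:
servo_tool(
  commands=[0, 0, 0.02, 0.005, 0.63, 0, 0, 0.025, 0, 0.63, 0, 0, 0.018, 0, 0.63, 0, 0, 0, 0, 0.63, 0, 0, 0, 0, 0.63],
)

```text
t: 15.32
eef_pos: [0.4134, -0.1398, 0.0145]
tcp_rot: [0.0, 0.843, -0.538, -0.0]
contact_force: [-0.4, -0.3, 0.2]
grip_width: 0.625
```

```bash
python3 go.py 0.4126 -0.1394 0.012 -65
```

```text
t 15.32 tcp [ 0.4134 -0.1398  0.0145] yaw -65.03 tilt 0.01 F [-0.4 -0.3  0.2] w 58.8 q [ 0.25  0.4   0.    2.21 -0.    0.54 -2.45]
shift now-axes [-0.0009  0.0007  0.0031]
roll -0.0003 shift end-axes [-0.0009  0.0007  0.0031]
```

Emit:
servo_tool(
  commands=[0, 0, 0, 0, 0.3, 0, 0, 0, 0, 0.3, 0, 0, 0, 0, 0.3, 0, 0, 0, 0, 0.3, 0, 0, 0, 0, 0.3],
  grip_force=25,
)

```text
t: 15.73
eef_pos: [0.4139, -0.1398, 0.0147]
tcp_rot: [-0.0, 0.843, -0.537, 0.001]
contact_force: [-2.1, 0.7, 12.0]
grip_width: 0.445
```

```bash
python3 go.py 0.484 -0.2615 0.09 0
```

```text
t 15.73 tcp [ 0.4139 -0.1398  0.0147] yaw -65.03 tilt 0.08 F [-2.1  0.7 12. ] w 41.9 q [ 0.25  0.4   0.    2.21 -0.    0.54 -2.45]
shift now-axes [ 0.175  -0.0153 -0.0939]
roll -0.7225 shift end-axes [ 0.0877  0.1521 -0.0941]
```

Emit:
servo_tool(
  commands=[0, 0, -0.03, 0, 0.3, 0, 0, -0.045, 0, 0.3, 0.02, 0, -0.035, 0, 0.3, 0.05, -0.005, 0, 0, 0.3, 0.05, -0.005, 0, 0, 0.3],
)

```text
t: 16.15
eef_pos: [0.4628, -0.2242, 0.1047]
tcp_rot: [-0.001, 0.844, -0.537, 0.002]
contact_force: [1.1, 0.3, -1.3]
grip_width: 0.446
```

Emit:
servo_tool(
  commands=[0.045, -0.005, 0, -0.07, 0.3, 0, 0, 0, -0.078, 0.3, 0, 0, 0, -0.078, 0.3, 0, 0, 0, -0.078, 0.3, 0, 0, 0, -0.078, 0.3],
)

```text
t: 16.57
eef_pos: [0.4799, -0.2543, 0.1021]
tcp_rot: [0.0, 0.965, -0.261, -0.0]
contact_force: [-0.1, -0.6, -1.4]
grip_width: 0.446
```

Emit:
servo_tool(
  commands=[0, 0, 0, -0.078, 0.3, 0, 0, 0, -0.078, 0.3, 0, 0, 0, -0.078, 0.3, 0, 0, 0, -0.078, 0.3, 0, 0, 0, 0, 0.3],
)

```text
t: 16.98
eef_pos: [0.4798, -0.2543, 0.1022]
tcp_rot: [0.0, 1.0, -0.019, 0.0]
contact_force: [-0.2, 0.1, -0.2]
grip_width: 0.443
```

```bash
python3 go.py 0.484 -0.2615 0.0177 0.2
python3 - <<'E'
from h import *
s=cam("side");t=cam("top")
cv2.imwrite("pics/g7.png",np.hstack([cv2.resize(s["bgr"][160:290,150:280],None,fx=3,fy=3),cv2.resize(t["bgr"][190:320,220:350],None,fx=3,fy=3)]))
E
```

```text
t 16.98 tcp [ 0.4798 -0.2543  0.1022] yaw -2.2 tilt 0.01 F [-0.2  0.1 -0.2] w 41.6 q [ 0.58  0.4  -0.18  1.91  0.1   0.84 -1.26]
shift now-axes [0.0056 0.0088 0.1056]
roll -0.0267 shift end-axes [0.0052 0.0091 0.1056]
```

View pics/g7.png

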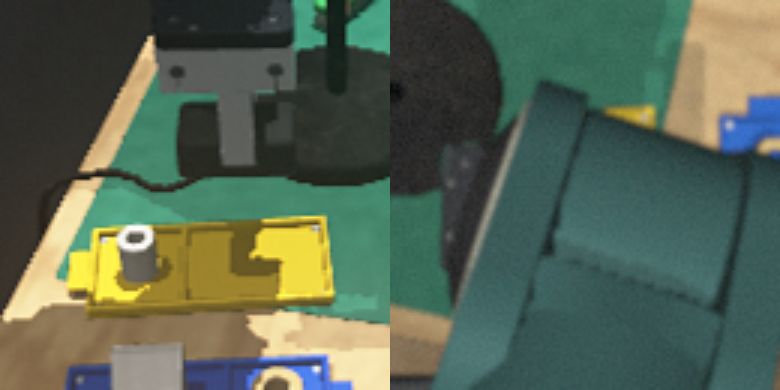

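Emit:
servo_tool(
  commands=[0.005, 0.009, 0, -0.026, 0.3, 0, 0, 0.025, 0, 0.3, 0, 0, 0.025, 0, 0.3, 0, 0, 0.025, 0, 0.3, 0, 0, 0, 0, 0.3],
)

```text
t: 17.5
eef_pos: [0.4818, -0.2607, 0.0389]
tcp_rot: [-0.001, 1.0, -0.004, -0.002]
contact_force: [-0.7, 0.5, -1.7]
grip_width: 0.446
```

```bash
python3 go.py 0.484 -0.2615 0.0177 0.2
python3 - <<'E'
from h import *
s=cam("side")
cv2.imwrite("pics/g8.png",cv2.resize(s["bgr"][180:280,150:290],None,fx=5,fy=5))
E
```

```text
t 17.5 tcp [ 0.4818 -0.2607  0.0389] yaw -0.45 tilt 0.26 F [-0.7  0.5 -1.7] w 42.0 q [ 0.58  0.51 -0.17  1.92  0.13  0.72 -1.25]
shift now-axes [0.0028 0.001  0.0265]
roll -0.0072 shift end-axes [0.0027 0.001  0.0265]
```

View pics/g8.png

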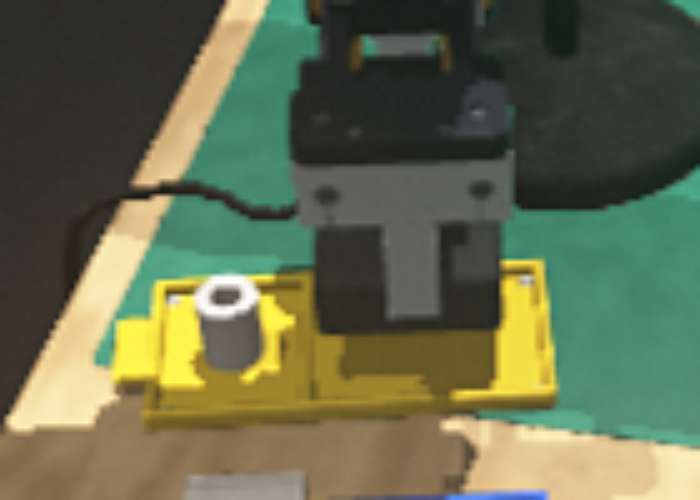

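Emit:
servo_tool(
  commands=[0.002, 0.001, 0.012, -0.004, 0.3, 0, 0, 0.01, 0, 0.3, 0, 0, 0.002, 0, 0.3, 0, 0, 0, 0, 0.3],
)

```text
t: 17.88
eef_pos: [0.4851, -0.2623, 0.0224]
tcp_rot: [-0.0, 1.0, 0.001, -0.0]
contact_force: [-0.4, -0.1, -1.8]
grip_width: 0.443
```

```bash
python3 go.py 0.484 -0.2615 0.0177 0.2
```

```text
t 17.88 tcp [ 0.4851 -0.2623  0.0224] yaw 0.11 tilt 0.03 F [-0.4 -0.1 -1.8] w 41.6 q [ 0.57  0.54 -0.17  1.92  0.14  0.69 -1.24]
shift now-axes [-0.0014 -0.001   0.0059]
roll -0.001 shift end-axes [-0.0014 -0.001   0.0059]
```

Emit:
servo_tool(
  commands=[0, 0, 0.003, 0, 0.3, 0, 0, 0.002, 0, 0.3, 0, 0, 0, 0, 0.3],
)

```text
t: 18.13
eef_pos: [0.4852, -0.2624, 0.0186]
tcp_rot: [-0.0, 1.0, 0.001, -0.0]
contact_force: [-0.0, -0.1, -0.2]
grip_width: 0.441
```

Emit:
servo_tool(
  commands=[0, 0, 0.001, 0, 0.3, 0, 0, 0, 0, 0.3],
)

```text
t: 18.3
eef_pos: [0.4852, -0.2624, 0.0179]
tcp_rot: [0.0, 1.0, 0.001, 0.0]
contact_force: [-0.9, 0.1, -1.1]
grip_width: 0.447
```

Emit:
servo_tool(
  commands=[0, 0, 0.001, 0, 0.3, 0, 0, 0, 0, 0.55, 0, 0, 0, 0, 0.55, 0, 0, 0, 0, 0.55],
)

```text
t: 18.63
eef_pos: [0.4853, -0.2624, 0.0171]
tcp_rot: [0.0, 1.0, 0.001, 0.0]
contact_force: [0.4, -0.1, 0.3]
grip_width: 0.55
```

Emit:
servo_tool(
  commands=[0, 0, -0.02, 0, 0.55, 0, 0, -0.03, 0, 0.55, 0, 0, -0.04, 0, 0.55, 0, 0, -0.05, 0, 0.55, 0, 0, -0.05, 0, 0.55],
)

```text
t: 19.05
eef_pos: [0.4846, -0.262, 0.1704]
tcp_rot: [-0.0, 1.0, 0.001, -0.0]
contact_force: [-0.1, 0.0, -0.2]
grip_width: 0.551
```

Emit:
servo_tool(
  commands=[-0.02, 0.04, -0.02, 0, 0.55, -0.03, 0.04, 0, 0, 0.55, -0.03, 0.04, 0, 0, 0.55, -0.03, 0.04, 0, 0, 0.55, -0.03, 0.04, 0, 0, 0.55],
)

```text
t: 19.47
eef_pos: [0.3722, -0.424, 0.1853]
tcp_rot: [0.0, 1.0, 0.001, 0.0]
contact_force: [0.4, 0.1, -0.2]
grip_width: 0.548
```

Emit:
servo_tool(
  commands=[-0.03, 0.04, 0, 0, 0.55, -0.03, 0.04, 0, 0, 0.55, -0.02, 0.04, 0, 0, 0.55, -0.02, 0.04, 0, 0, 0.55, 0, 0, 0, 0, 0.55],
)

```text
t: 19.88
eef_pos: [0.2886, -0.5563, 0.1846]
tcp_rot: [0.001, 1.0, -0.002, -0.001]
contact_force: [-0.7, -0.5, -0.6]
grip_width: 0.55
```

```bash
python3 go.py;  python3 - <<'E'
from h import *
s=cam("side");t=cam("top")
cv2.imwrite("pics/h1.png",np.hstack([cv2.resize(s["bgr"][140:340,140:320],None,fx=2.2,fy=2.2),cv2.resize(t["bgr"][140:340,200:380],None,fx=2.2,fy=2.2)]))
cv2.imwrite("pics/h2.png",np.vstack([s["bgr"][:200],t["bgr"]])[:600])
cv2.imwrite("pics/h3.png",np.hstack([cv2.resize(s["bgr"][220:340,150:280],None,fx=3,fy=5),cv2.resize(t["bgr"][210:310,260:380],None,fx=3,fy=6)]))
E
```

```text
t 19.88 tcp [ 0.2886 -0.5563  0.1846] yaw -0.28 tilt 0.16 F [-0.7 -0.5 -0.6] w 51.7 q [ 1.07  0.44 -0.04  1.63  0.02  1.07 -0.55]
```

View pics/h1.png

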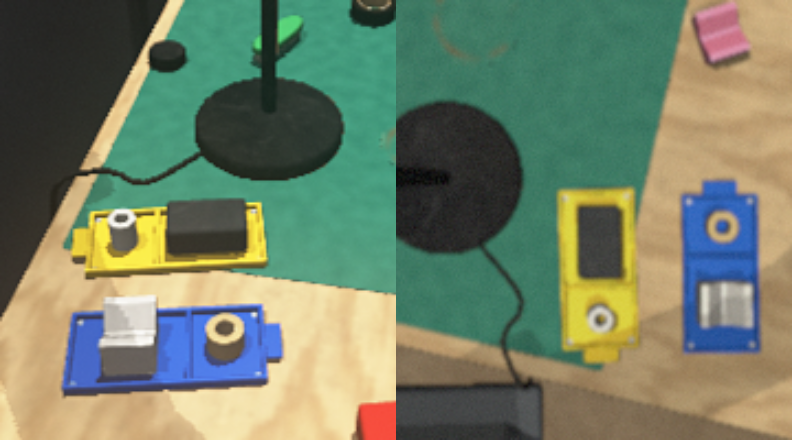

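View pics/h2.png

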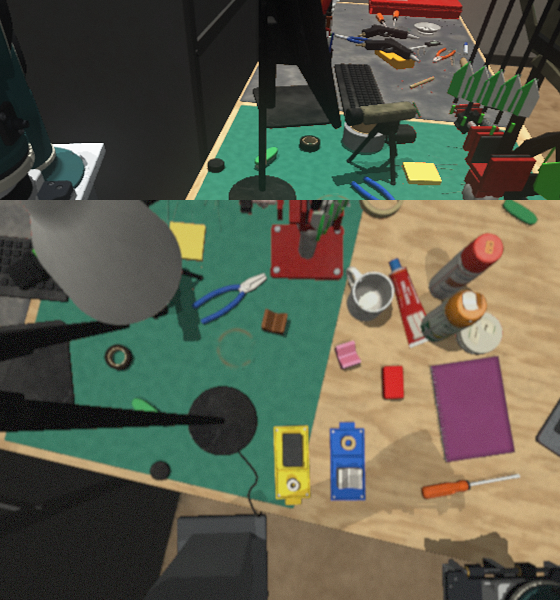

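Run:
```python
from h import *
t=cam("top");s=cam("side"); k=2.2
def P(d,px,ox,z): return cast(d,np.array(px)/k-.3+[ox,140],z)[:,:2]
T=dict(blue=((.448,-.380),-1.3),yel=((.455,-.2615),180))
def loc(tr,p):
    c,a=T[tr];a=np.radians(a);d=p-np.array(c);return (np.array([[np.cos(a),np.sin(a)],[-np.sin(a),np.cos(a)]])@d*1000).round(1)
for n,tr,z,pt,ps in (("steel","yel",.033,(602,320),(123,216)),("brass","blue",.025,(723,227),(225,325)),("sand","yel",.033,(600,241),(206,213)),("v","blue",.039,(727,304),None)):
    print(n,loc(tr,P(t,[(pt[0]-396,pt[1])],200,z)[0]), ps and loc(tr,P(s,[ps],140,z)[0]))
```

```text
steel [46.6  2.8] [44.2 -4.4]
brass [44.4 -1.6] [45.4  4.3]
sand [-27.7   2.9] [-26.9  -2.9]
v [-26.9  -2.4] None
```

```bash
python3 -c "
from workcell import ctrl
print(ctrl.close_job())"
```

```text
the job is handed in; nothing more can be done
None
```

Both kits are made up and the job is handed in at about 20 s of the 96 s allowed; the hand-in gives no verdict.

- **Blue tray:** the brass bush stands in the short pocket and the V-block sits groove up in the long one.
- **Yellow tray:** the steel bush stands in the short pocket and the black sanding block sits flat in the long one.

**Last checks:** in the final pictures all four parts look upright and down in their pockets, and the gripper is well clear of everything. The green brush and black cap show where they were at the start; I compared these by eye and did not measure them.

| Part | Measured along (mm) | Pocket centre along (mm) | Across, top / side view (mm) |
|---|---|---|---|
| Brass bush | 44 to 45 | 46 | -2 / +4 |
| Steel bush | 44 to 47 | 46 | +3 / -4 |
| V-block | -27 | -29 | -2 / not measured |
| Sanding block | -27 to -28 | -29 | +3 / -3 |

**Disagreements:** the two cameras differ by 6 to 7 mm across the trays, but either reading is well inside the ±24 mm limit. Heights and tilts were judged from the pictures and from how each part met the tray floor. While setting down the steel bush the force briefly reached 34 N through the fingers, and nothing shifted.

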